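# Find room on a crowded tray for the mug and the sprayer nozzle

## Task

Put the grey mug and the green sprayer nozzle into the free places on the crowded blue tray, both standing upright on the tray's floor. Set them down gently, and let neither the robot nor these two touch any of the other loose things on the tray or the bench, nor each other; leave everything else where it stands.

Things in the scene. Friction and masses are not known exactly. Their poses are not given: they have to be found in the camera images.
- tray: Blue tray, fixed on the bench, 238 (x) by 350 (y) by 20 mm high, walls and floor 5 mm thick. Origin at the centre of its underside; inner floor 5 mm above it. Jar, paint tin, battery and flowerpot stand on it in any order, roughly in a 2 (x) by 3 (y) pattern of pitch 105 and 110 mm about its middle; two places, different each time, are empty.
- mug: Grey mug, open at the top, standing upright: outer diameter 60, height 80, wall 4 mm; origin at the centre of its underside, z up. The handle is a loop on its +y side, reaching to 66 mm from the axis, between 12 and 71 mm high, and about 10 mm thick. 0.11 to 0.22 kg. Starts on the bench to the robot's right.
- nozzle: Green sprayer nozzle standing on a black nut; origin at the centre of its underside, z up. Nut diameter 48, 22 high; stem diameter 24 up to 70; head block 34 (x) by 26 (y), from 70 to 115 mm high, to be gripped on its flat y sides. Spout with brass tip, diameter 26, level along +x at 92 mm height, ends 65 mm from the axis; black cap at -x ends at 25 mm. 0.07-0.12 kg. Starts on the bench, robot's right.
- jar: Bystander on the tray: amber glass jar with steel lid, diameter 62, height 95; origin at the centre of its underside, z up.
- paint_tin: Bystander on the tray: steel tin with a red label, diameter 68, height 80; origin at the centre of its underside, z up.
- battery: Bystander on the tray: square yellow and black fence battery, 56 by 56, height 94 with its terminals, any yaw; origin at the centre of its underside, z up.
- flowerpot: Bystander on the tray: terracotta pot, open at the top, diameter 68 at the rim, height 70; origin at the centre of its underside, z up.
- oil_tin: Bystander on the bench near the mug and nozzle: steel tin with a yellow label, diameter 50, height 80; origin at the centre of its underside, z up.
- lunchbox: Bystander: closed aluminium lunchbox, 112 (x) by 172 (y) by 60 mm high, a small catch on its -x side; origin at the centre of its underside, z up. Stands on the bench at the back right.
- snips: Bystander: tin snips with red handles lying on the bench far to the right, 230 mm long along x (handles from -137 mm, blades to +93 mm), 84 mm wide, 14 mm high; origin on the bench under the pivot.
There are look-alikes about, which are no part of the job. Leave any purple or turquoise look-alike of the mug alone.

How it is judged:
By the outcome, as a careful person would: the job done as asked, in the order asked, and still so for the second after the job is handed in, with the robot touching nothing.
It also fails if it takes over 67 s, if anything falls off the work surface, if the arm or the gripper's body presses on something with over 40 N, if the wrist force passes 120 N, or if a joint passes its speed limit or range.

## Robot

A 7-joint arm with a two-finger parallel gripper is mounted at the origin on the work surface. World frame = base frame: x ahead of the robot, y to its left, z up, the work surface at z = 0. Lengths are in m, angles in rad, forces in N, time in s.
With the tool pointing down it reaches from about 0.35 to 0.775 m from the base axis. Payload 3.1 kg.
Tool frame: the origin (TCP) lies at the very end of the fingers, on their centre line; the grasp point (between the pads) lies 19 mm behind it; z points along the fingers, y is the line along which they close (so a half turn about z gives the same grasp; the last joint's range is limited). The gripper opens to 85 mm and grips with 20 to 120 N. Pads are 22 mm wide; open, the fingers measure 114 mm over their backs; the gripper's body (76 mm by 85 mm) begins 54 mm behind the grasp point. The pads swing forward as they close: fully open they stand 13 mm farther back than shut.
Start: joints at [1.087, 0.311, 0.014, 1.512, -0.004, 1.319, -0.027], TCP at [0.235, -0.497, 0.231] pointing down, gripper open.
Joint ranges: [-2.7, 2.7], [-0.3, 1.91], [-1.27, 1.3], [0.12, 2.57], [-1.44, 4.58], [0.2, 2.03], [-3.05, 3.05]. Speed limits (rad/s): [2.79, 2.79, 3.14, 3.14, 3.14, 3.14, 3.14].

## Interface

Orientations are given as a unit quaternion [w, x, y, z].
In Python, from cell import get_state, grab_frame, job_done, cut_out, mark_of gives the robot as it stands.
- The arm moves only by the tool step_arm, never from a script. Its argument "steps" is a list of rows, each an object with "travel": the shift along the tool's x, y, z normalised to -1 to 1, where 1 is 8 cm, a list of three; "angular": the turn, a rotation vector about the tool's x, y, z normalised to -1 to 1, where 1 is 90 degrees, a list of three; "jaw": the opening, from 0 (shut) to 1 (fully open). A call has exactly 5 rows; each row is the pose to reach, as a shift and turn from the pose commanded when the call began, along the tool's axes at that moment; what a row does not reach only later rows make up. A row lasts 1/10 s, in which the tool goes at most 50 mm and 8.59 degrees, less where a joint would pass 70% of its speed; a pose out of reach is approached as far as the arm can. A call with a number of a shift or a turn outside -1 to 1 is refused whole. A call with a gripper value outside its range is refused whole. The fingers move at their own pace and stop on an object; "grip_force" is the grip in N (left out, the last holds). Time passes only in rows, so rows that repeat a pose let the fingers close, or fill a call up. It gives the time, the measured TCP pose, the force, the opening and the grip force at its end, in the units of the state.
- get_state(): the state, without advancing time (a new reading comes with each control period).
- grab_frame(name): name is "scene" or "top" or "wrist"; returns a dict with "frame" (480x640x3 uint8, red, green, blue), "intrinsics" (3x3 intrinsics, pixels), "extrinsics" (4x4, takes a point from camera to world coordinates); the wrist camera has in their place "tool_from_camera" (4x4, takes a point from camera to tool coordinates, whose origin is the TCP and whose axes are the flange's). Camera axes: x right, y up, looking along -z (the intrinsics and any distortion apply to the point x, -y, -z); pixel columns grow to the right and rows downward; lengths in m; the calibration is good to about 2 mm. A picture is of the moment at which its call begins: read the wrist's pose just before it. There is no depth.
- job_done(): hands the job in; it is judged then, once.
Trained networks look in a picture, given as the dict that the camera call returned (one of the last four; its "shot" number tells which), for a name from the list of things; names that differ only in an ending like _2 or _b are one class to them, and where a whole thing is asked for, a point or a joint stands for the part that bears it (a point fixed in the world has none). Each returns a list of dicts, best first, with "score" (0 to 1); they miss things now and then, are a little off and sometimes report something else, mostly with a low value. They report only what shows in the picture. A call takes as long as a camera call. They do not tell look-alikes from the thing itself.
- cut_out(picture, name): "region" (480x640 bool, what is visible of it) and "xy" ([column, row] in pixels, amid what is visible of it).
- mark_of(picture, name): "xy" ([column, row] in pixels: a listed point, or the origin of a listed thing).
The state is a dict: "time_s": time; "joint_positions": joint angles; "qvel": joint speeds; "tau": joint torques, N m; "position": TCP position; "orientation": TCP orientation; "force": force on the tool from outside, world axes, zero at the start; "wrist_torque": the same for the moment, N m; "finger_gap": opening from 0.0 (shut) to 1.0 (fully open); "gripper_force": force on a finger pad.
Only numpy, scipy, OpenCV 4.12 (cv2) and the standard library are available. Lean on these libraries where they do the work, as an engineer would, in place of code of your own. Each camera call takes 0.05 s, during which the arm holds its last target. There are 200 camera calls.

## Working session

There is one attempt and no reset: what is moved stays moved. The work goes in short steps, Python scripts to look and compute and a tool call to move; the robot and the scene stay as the last step left them, time stands still between calls to the robot, and variables do not carry over. Pictures are saved under pics/ and viewed, at most 10 in all, crops included, and the job is handed in when it is done.

Besides the shell and the picture viewer there is one more tool, called after "Emit:" by a JSON object that holds its "api" and its "payload", one argument or row to a line. step_arm: Moves the arm, as the interface text tells. Its arguments: {"type":"object","properties":{"steps":{"type":"array","items":{"type":"object","properties":{"travel":{"type":"array","items":{"type":"number"}},"angular":{"type":"array","items":{"type":"number"}},"jaw":{"type":"number"}}}},"grip_force":{"type":"number"}},"required":["steps"]}

```bash
ls; mkdir -p pics
cat > h.py <<'E'
import numpy as np, cv2
from cell import *
from scipy.spatial.transform import Rotation as R
def save(f,n): cv2.imwrite('pics/'+n,cv2.cvtColor(f['frame'],cv2.COLOR_RGB2BGR))
def tool():
    s=get_state(); q=s['orientation']; T=np.eye(4)
    T[:3,:3]=R.from_quat([q[1],q[2],q[3],q[0]]).as_matrix(); T[:3,3]=s['position']; return T
def ext(f,T=None): return np.array(f['extrinsics']) if 'extrinsics' in f else T@np.array(f['tool_from_camera'])
def ray(f,xy,z,T=None):
    E=ext(f,T);K=np.array(f['intrinsics'])
    d=np.linalg.inv(K)@[xy[0],xy[1],1]; d=E[:3,:3]@[d[0],-d[1],-d[2]]
    return E[:3,3]+d*(z-E[2,3])/d[2]
def proj(f,P,T=None):
    E=ext(f,T);K=np.array(f['intrinsics']); p=np.linalg.inv(E)@np.r_[P,1]
    u=K@[p[0],-p[1],-p[2]]; return u[:2]/u[2]
E
python3 - <<'E'
from h import *
s=get_state(); print(s['position'],s['orientation'],s['time_s'])
for n in ['scene','top']:
    f=grab_frame(n); save(f,n+'1.png'); print(n,{k:(np.round(v,3).tolist() if k!='frame' else 0) for k,v in f.items() if k!='shot'})
    for o,h in [('mug',0),('nozzle',0),('tray',0),('jar',.005),('paint_tin',.005),('battery',.005),('flowerpot',.005),('oil_tin',0),('lunchbox',0),('snips',0)]:
        for m in mark_of(f,o)[:3]: print(o,round(m['score'],2),np.round(m['xy']),np.round(ray(f,m['xy'],h),3)[:2])
E
```

```text
pics
[ 0.23485925 -0.49653537  0.2301949 ] [-1.15037967e-03  9.75694414e-01  2.19132364e-01 -3.06889437e-04] 0.0
scene {'frame': 0, 'intrinsics': [[483.861, 0.0, 314.59], [0.0, 483.861, 237.896], [0.0, 0.0, 1.0]], 'extrinsics': [[-0.833, -0.451, 0.321, 0.842], [0.554, -0.68, 0.48, 0.386], [0.002, 0.578, 0.816, 0.897], [0.0, 0.0, 0.0, 1.0]]}
mug 0.93 [364. 189.] [ 0.305 -0.198]
mug 0.91 [260. 259.] [ 0.62 -0.16]
mug 0.75 [337. 152.] [ 0.288 -0.338]
nozzle 0.65 [250. 213.] [ 0.576 -0.287]
tray 0.73 [365. 347.] [0.551 0.13 ]
jar 0.96 [359. 287.] [0.482 0.018]
paint_tin 0.93 [348. 352.] [0.586 0.122]
battery 0.81 [385. 328.] [0.494 0.122]
flowerpot 0.89 [320. 314.] [0.585 0.025]
oil_tin 0.72 [273. 176.] [ 0.47  -0.355]
lunchbox 0.8 [190. 270.] [ 0.762 -0.221]
snips 0.56 [205. 154.] [ 0.578 -0.518]
top {'frame': 0, 'intrinsics': [[513.546, 0.0, 317.497], [0.0, 513.546, 239.971], [0.0, 0.0, 1.0]], 'extrinsics': [[0.019, 0.995, -0.093, 0.419], [-1.0, 0.018, -0.012, -0.119], [-0.011, 0.093, 0.996, 1.04], [0.0, 0.0, 0.0, 1.0]]}
mug 0.94 [356. 341.] [ 0.315 -0.186]
mug 0.9 [359. 263.] [ 0.47  -0.191]
mug 0.86 [433. 361.] [ 0.28  -0.341]
nozzle 0.97 [405. 208.] [ 0.585 -0.283]
tray 0.75 [204. 229.] [0.534 0.126]
jar 0.66 [255. 254.] [0.485 0.019]
jar 0.41 [404. 208.] [ 0.583 -0.281]
jar 0.22 [204. 202.] [0.589 0.126]
paint_tin 0.74 [203. 202.] [0.59  0.128]
battery 0.65 [207. 248.] [0.496 0.117]
flowerpot 0.84 [253. 203.] [0.59  0.026]
flowerpot 0.37 [446. 266.] [ 0.468 -0.366]
oil_tin 0.74 [447. 268.] [ 0.465 -0.368]
lunchbox 0.86 [369. 124.] [ 0.761 -0.208]
lunchbox 0.25 [204. 202.] [0.589 0.127]
snips 0.93 [518. 212.] [ 0.581 -0.514]
```

View pics/top1.png

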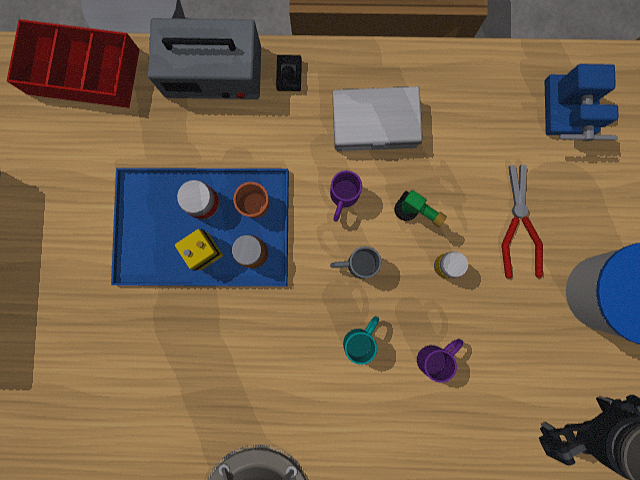

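View pics/scene1.png

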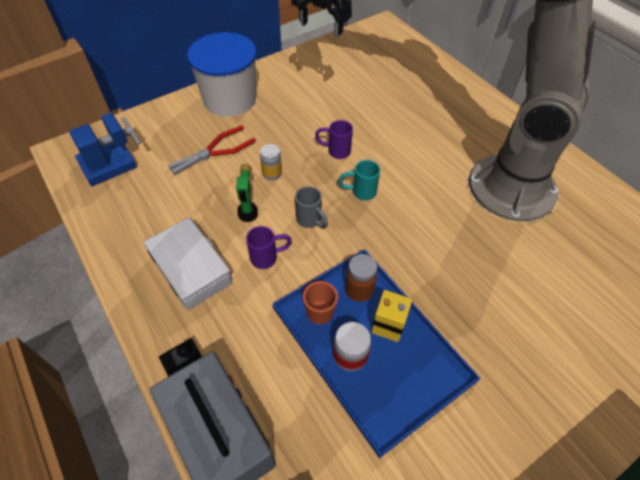

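The top view shows these candidates for the mug:
- grey mug at (365,263), handle to the left (+y)
- purple at (345,187)
- turquoise at (361,345)
- purple at (440,362)

I choose the grey one at (365,263). The only nozzle is the green one at (410,207), with its spout towards (440,217). The free places are the two on the left of the tray, around (145,200) and (145,250).

```bash
cat >> h.py <<'E'
def plan(P,yaw,T=None,n=None):
    """calls (travel, turn) from the present pose to P with tool x at yaw (deg), tool down"""
    T=tool() if T is None else T; p=T[:3,3].copy(); y=np.degrees(np.arctan2(T[1,0],T[0,0]))
    dy=(yaw-y+180)%360-180; d=np.array(P)-p
    if n is None:
        n=max(1,int(np.ceil(max(abs(dy)/42,np.linalg.norm(d[:2])/.08,abs(d[2])/.08))))
    for i in range(n):
        a=np.radians(y+dy*i/n); X=np.array([np.cos(a),np.sin(a),0]);Y=np.array([np.sin(a),-np.cos(a),0])
        s=d/n/.08; print('travel',np.round([s@X,s@Y,-s[2]],3),'turn z',round(-dy/n/90,3))
E
python3 - <<'E'
from h import *
f=grab_frame('top')
im=f['frame'].astype(int)
m=(im[...,2]>im[...,0]+50)&(im[...,2]>90); m[:150]=0;m[300:]=0;m[:,300:]=0
c,_=max(((c,cv2.contourArea(c)) for c in cv2.findContours(m.astype(np.uint8),0,2)[0]),key=lambda t:t[1])
b=cv2.boxPoints(cv2.minAreaRect(c)); print(b)
w=np.array([ray(f,p,.018)[:2] for p in b]);print(w.round(3),w.mean(0).round(4))
for n in ['mug','nozzle']:
    for r in cut_out(f,n)[:4]: 
        ys,xs=np.where(r['region']);print(n,r['score'],r['xy'],xs.min(),xs.max(),ys.min(),ys.max(),im[r['region']].mean(0).round())
print('rim',ray(f,(366,262),.08), 'nozzle tip',ray(f,(440,217),.092),'head',ray(f,(414,202),.115))
plan([.47,-.16,.27],95)
cv2.imwrite('pics/crop.png',cv2.resize(f['frame'][170:300,310:480,::-1],None,fx=4,fy=4,interpolation=2))
E
```

```text
[[110.95807  284.36682 ]
 [111.870056 167.63179 ]
 [287.2031   169.00159 ]
 [286.2911   285.73663 ]]
[[ 0.418  0.303]
 [ 0.654  0.314]
 [ 0.658 -0.042]
 [ 0.422 -0.047]] [0.538 0.132]
mug 0.98 [343.1, 189.6] 330 361 170 220 [58. 28. 76.]
mug 0.9 [359.4, 343.0] 343 377 316 363 [13. 81. 81.]
mug 0.88 [361.1, 262.4] 330 381 245 278 [67. 68. 70.]
mug 0.74 [439.9, 361.5] 417 462 338 382 [61. 31. 77.]
nozzle 0.76 [411.7, 209.4] 393 445 190 225 [40. 74. 39.]
rim [ 0.46891234 -0.19880832  0.08      ] nozzle tip [ 0.55445891 -0.3341574   0.092     ] head [ 0.57782598 -0.28189026  0.115     ]
travel [ 0.743 -0.426 -0.081] turn z -0.129
travel [ 0.813 -0.268 -0.081] turn z -0.129
travel [ 0.85  -0.098 -0.081] turn z -0.129
travel [ 0.853  0.075 -0.081] turn z -0.129
travel [ 0.82   0.245 -0.081] turn z -0.129
travel [ 0.754  0.405 -0.081] turn z -0.129
```

View pics/crop.png

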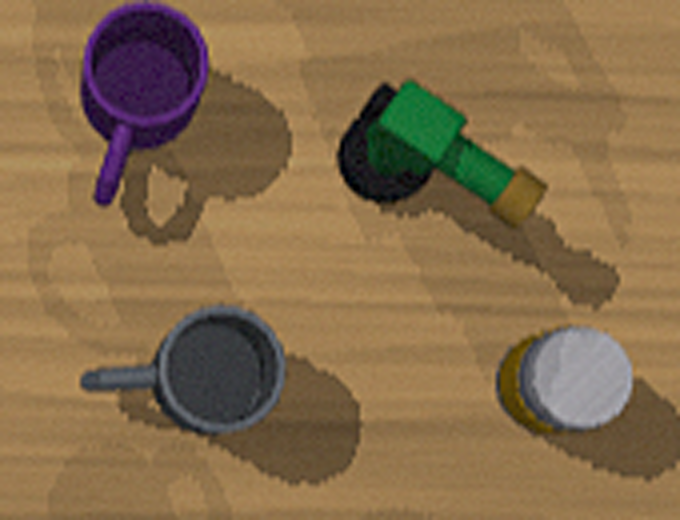

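Crop: the grey mug's rim is centred at pixel (365,262.5) with its handle at (332,265). The choice is confirmed, with purple above it and the oil tin to its right. Now I go above it.

Emit:
{"api": "step_arm", "payload": {
  "steps": [
    {"travel": [0.37,-0.21,-0.04],"angular": [0,0,-0.06],"jaw": 1},
    {"travel": [0.74,-0.43,-0.08],"angular": [0,0,-0.13],"jaw": 1},
    {"travel": [0.9,-0.5,-0.1],"angular": [0,0,-0.2],"jaw": 1},
    {"travel": [1,-0.56,-0.12],"angular": [0,0,-0.25],"jaw": 1},
    {"travel": [1,-0.56,-0.12],"angular": [0,0,-0.25],"jaw": 1}
  ]
}}

```text
time_s: 1.75
position: [0.2899, -0.4211, 0.2414]
orientation: [0.0, 0.914, 0.407, 0.001]
force: [-0.1, -0.5, -0.3]
finger_gap: 0.996
gripper_force: 0.0
```

Emit:
{"api": "step_arm", "payload": {
  "steps": [
    {"travel": [0.4,-0.08,-0.04],"angular": [0,0,-0.08],"jaw": 1},
    {"travel": [0.8,-0.16,-0.08],"angular": [0,0,-0.17],"jaw": 1},
    {"travel": [1,-0.18,-0.1],"angular": [0,0,-0.25],"jaw": 1},
    {"travel": [1,-0.18,-0.1],"angular": [0,0,-0.25],"jaw": 1},
    {"travel": [1,-0.18,-0.1],"angular": [0,0,-0.25],"jaw": 1}
  ]
}}

```text
time_s: 2.25
position: [0.3304, -0.3549, 0.2488]
orientation: [0.0, 0.819, 0.574, -0.001]
force: [-0.7, -0.3, -0.1]
finger_gap: 1.001
gripper_force: 0.0
```

Emit:
{"api": "step_arm", "payload": {
  "steps": [
    {"travel": [0.4,0.08,-0.04],"angular": [0,0,-0.08],"jaw": 1},
    {"travel": [0.8,0.16,-0.08],"angular": [0,0,-0.17],"jaw": 1},
    {"travel": [1,0.2,-0.1],"angular": [0,0,-0.25],"jaw": 1},
    {"travel": [1,0.2,-0.1],"angular": [0,0,-0.25],"jaw": 1},
    {"travel": [1,0.2,-0.1],"angular": [0,0,-0.25],"jaw": 1}
  ]
}}

```text
time_s: 2.75
position: [0.372, -0.2859, 0.2566]
orientation: [0.0, 0.692, 0.722, -0.001]
force: [0.1, 0.4, -0.2]
finger_gap: 1.003
gripper_force: 0.0
```

Run:
```python
from h import *
s=get_state();print(s['position'],s['time_s'])
plan([.47,-.16,.26],95)
```

```text
[ 0.37200741 -0.28592001  0.2566203 ] 2.75
travel [ 0.761  0.645 -0.021] turn z -0.014
travel [ 0.746  0.662 -0.021] turn z -0.014
```

Emit:
{"api": "step_arm", "payload": {
  "steps": [
    {"travel": [0.4,0.35,-0.02],"angular": [0,0,-0.01],"jaw": 1},
    {"travel": [0.8,0.7,-0.04],"angular": [0,0,-0.02],"jaw": 1},
    {"travel": [0.9,0.85,-0.04],"angular": [0,0,-0.03],"jaw": 1},
    {"travel": [0.9,1,-0.04],"angular": [0,0,-0.03],"jaw": 1},
    {"travel": [0.9,1,-0.04],"angular": [0,0,-0.03],"jaw": 1}
  ]
}}

```text
time_s: 3.25
position: [0.45, -0.2102, 0.2595]
orientation: [0.0, 0.674, 0.739, -0.001]
force: [-0.7, -0.0, -0.1]
finger_gap: 0.998
gripper_force: 0.0
```

Emit:
{"api": "step_arm", "payload": {
  "steps": [
    {"travel": [0.2,0.15,0],"angular": [0,0,0],"jaw": 1},
    {"travel": [0.4,0.3,0],"angular": [0,0,0],"jaw": 1},
    {"travel": [0.4,0.3,0],"angular": [0,0,0],"jaw": 1},
    {"travel": [0.4,0.3,0],"angular": [0,0,0],"jaw": 1},
    {"travel": [0.4,0.3,0],"angular": [0,0,0],"jaw": 1}
  ]
}}

```text
time_s: 3.75
position: [0.4694, -0.1763, 0.2599]
orientation: [0.0, 0.674, 0.739, -0.001]
force: [0.3, -1.2, 0.4]
finger_gap: 1.001
gripper_force: 0.0
```

Run:
```python
from h import *
T=tool();print(T[:3,3],get_state()['orientation'])
f=grab_frame('wrist');save(f,'w1.png');print(np.round(f['tool_from_camera'],3).tolist())
for n in ['mug','nozzle']:
    for r in cut_out(f,n)[:3]:
        ys,xs=np.where(r['region']);print(n,r['score'],r['xy'],xs.min(),xs.max(),ys.min(),ys.max(),f['frame'][r['region']].mean(0).round())
    for m in mark_of(f,n)[:3]: print(n,m['score'],m['xy'],ray(f,m['xy'],0,T))
print('exp rim',proj(f,[.469,-.199,.08],T))
```

```text
[ 0.4694314  -0.17625997  0.25989179] [ 5.16429241e-05  6.73864000e-01  7.38854819e-01 -9.28827813e-04]
[[-0.0, 0.965, 0.262, 0.066], [1.0, 0.0, 0.0, 0.0], [0.0, 0.262, -0.965, -0.142], [0.0, 0.0, 0.0, 1.0]]
mug 0.97 [125.5, 323.2] 86 169 289 358 [69. 32. 90.]
mug 0.92 [470.2, 196.5] 403 515 163 236 [65. 30. 87.]
mug 0.6 [161.2, 206.5] 106 216 166 242 [ 28. 103.  99.]
mug 0.86 [449.8, 191.6] [ 0.61081613 -0.16121387  0.        ]
mug 0.84 [175.7, 194.2] [ 0.3115878  -0.19166321  0.        ]
mug 0.81 [152.7, 314.4] [ 0.28241657 -0.34085499  0.        ]
nozzle 0.67 [412.2, 332.5] 373 439 275 389 [50. 89. 44.]
nozzle 0.63 [408.1, 290.1] [ 0.58338247 -0.28117585  0.        ]
exp rim [317.172082   232.69781093]
```

View pics/w1.png

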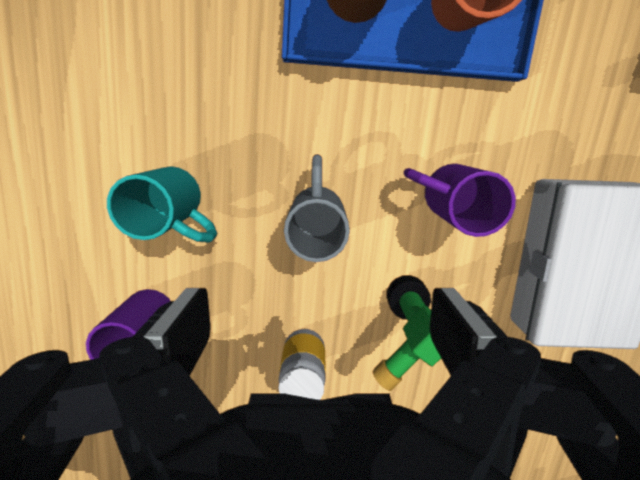

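Wrist view: the grey rim is centred at (316.5,231) against a predicted (317,233). The handle points straight along tool x at (317,158), and the neighbours are well clear of the fingers. Now descending.

Emit:
{"api": "step_arm", "payload": {
  "steps": [
    {"travel": [-0.14,-0.02,0.2],"angular": [0,0,0],"jaw": 1},
    {"travel": [-0.27,-0.02,0.5],"angular": [0,0,0],"jaw": 1},
    {"travel": [-0.27,-0.02,0.8],"angular": [0,0,0],"jaw": 1},
    {"travel": [-0.27,-0.02,1],"angular": [0,0,0],"jaw": 1},
    {"travel": [-0.27,-0.02,1],"angular": [0,0,0],"jaw": 1}
  ]
}}

```text
time_s: 4.5
position: [0.4689, -0.195, 0.1776]
orientation: [-0.003, 0.672, 0.74, -0.001]
force: [0.9, 0.2, 0.4]
finger_gap: 1.003
gripper_force: 0.0
```

Emit:
{"api": "step_arm", "payload": {
  "steps": [
    {"travel": [0,0,0.2],"angular": [0,0,0],"jaw": 1},
    {"travel": [0,0,0.4],"angular": [0,0,0],"jaw": 1},
    {"travel": [0,0,0.6],"angular": [0,0,0],"jaw": 1},
    {"travel": [0,0,0.8],"angular": [0,0,0],"jaw": 1},
    {"travel": [0,0,0.8],"angular": [0,0,0],"jaw": 1}
  ]
}}

```text
time_s: 5.0
position: [0.47, -0.195, 0.1152]
orientation: [-0.001, 0.672, 0.74, -0.001]
force: [-0.3, 0.3, 0.1]
finger_gap: 1.001
gripper_force: 0.0
```

Emit:
{"api": "step_arm", "payload": {
  "steps": [
    {"travel": [-0.03,0,0.2],"angular": [0,0,0],"jaw": 1},
    {"travel": [-0.03,0,0.4],"angular": [0,0,0],"jaw": 1},
    {"travel": [-0.03,0,0.6],"angular": [0,0,0],"jaw": 1},
    {"travel": [-0.03,0,0.8],"angular": [0,0,0],"jaw": 1},
    {"travel": [-0.03,0,0.97],"angular": [0,0,0],"jaw": 1}
  ]
}}

```text
time_s: 5.5
position: [0.4725, -0.1982, 0.0392]
orientation: [0.001, 0.672, 0.74, 0.0]
force: [-0.1, -0.4, 0.3]
finger_gap: 0.999
gripper_force: 0.0
```

Emit:
{"api": "step_arm", "payload": {
  "grip_force": 35,
  "steps": [
    {"travel": [0,0,0],"angular": [0,0,0],"jaw": 1},
    {"travel": [0,0,0],"angular": [0,0,0],"jaw": 0.8},
    {"travel": [0,0,0],"angular": [0,0,0],"jaw": 0.7},
    {"travel": [0,0,0],"angular": [0,0,0],"jaw": 0.6},
    {"travel": [0,0,0],"angular": [0,0,0],"jaw": 0.5}
  ]
}}

```text
time_s: 6.0
position: [0.4723, -0.1981, 0.0397]
orientation: [0.001, 0.672, 0.74, 0.0]
force: [-0.5, -0.7, 5.1]
finger_gap: 0.679
gripper_force: 38.9
```

Emit:
{"api": "step_arm", "payload": {
  "steps": [
    {"travel": [0,0,0],"angular": [0,0,0],"jaw": 0.5},
    {"travel": [0,0,0],"angular": [0,0,0],"jaw": 0.5},
    {"travel": [0,0,0],"angular": [0,0,0],"jaw": 0.5},
    {"travel": [0,0,0],"angular": [0,0,0],"jaw": 0.5},
    {"travel": [0,0,0],"angular": [0,0,0],"jaw": 0.5}
  ]
}}

```text
time_s: 6.5
position: [0.4723, -0.1981, 0.0397]
orientation: [0.001, 0.672, 0.74, 0.0]
force: [-0.5, -0.7, 5.5]
finger_gap: 0.682
gripper_force: 39.1
```

Emit:
{"api": "step_arm", "payload": {
  "steps": [
    {"travel": [0,0,-0.1],"angular": [0,0,0],"jaw": 0.5},
    {"travel": [0,0,-0.3],"angular": [0,0,0],"jaw": 0.5},
    {"travel": [0,0,-0.5],"angular": [0,0,0],"jaw": 0.5},
    {"travel": [0,0,-0.75],"angular": [0,0,0],"jaw": 0.5},
    {"travel": [0,0,-1],"angular": [0,0,0],"jaw": 0.5}
  ]
}}

```text
time_s: 7.0
position: [0.4707, -0.1972, 0.1189]
orientation: [-0.001, 0.672, 0.74, -0.0]
force: [0.2, -0.4, -0.4]
finger_gap: 0.679
gripper_force: 38.3
```

Emit:
{"api": "step_arm", "payload": {
  "steps": [
    {"travel": [0,0,-0.2],"angular": [0,0,0],"jaw": 0.5},
    {"travel": [0,0,-0.4],"angular": [0,0,0],"jaw": 0.5},
    {"travel": [0,0,-0.6],"angular": [0,0,0],"jaw": 0.5},
    {"travel": [0,0,-0.8],"angular": [0,0,0],"jaw": 0.5},
    {"travel": [0,0,-1],"angular": [0,0,0],"jaw": 0.5}
  ]
}}

```text
time_s: 7.5
position: [0.4708, -0.1973, 0.1989]
orientation: [-0.001, 0.672, 0.74, -0.0]
force: [-0.4, 0.5, -1.0]
finger_gap: 0.678
gripper_force: 38.4
```

Run:
```python
from h import *
s=get_state();print(s['position'],s['time_s'],s['finger_gap'],s['force'])
plan([.475,.214,.21],91)
```

```text
[ 0.47075752 -0.19725927  0.19890745] 7.5 0.6783707903490322 [-0.39062773  0.45283948 -0.99581171]
travel [ 0.852  0.091 -0.023] turn z 0.008
travel [ 0.853  0.08  -0.023] turn z 0.008
travel [ 0.854  0.069 -0.023] turn z 0.008
travel [ 0.855  0.058 -0.023] turn z 0.008
travel [ 0.856  0.046 -0.023] turn z 0.008
travel [ 0.856  0.035 -0.023] turn z 0.008
```

Emit:
{"api": "step_arm", "payload": {
  "steps": [
    {"travel": [0.1,0.02,-0.03],"angular": [0,0,0],"jaw": 0.5},
    {"travel": [0.3,0.04,-0.06],"angular": [0,0,0],"jaw": 0.5},
    {"travel": [0.5,0.06,-0.1],"angular": [0,0,0.01],"jaw": 0.5},
    {"travel": [0.7,0.08,-0.12],"angular": [0,0,0.01],"jaw": 0.5},
    {"travel": [0.9,0.09,-0.14],"angular": [0,0,0.02],"jaw": 0.5}
  ]
}}

```text
time_s: 8.0
position: [0.4706, -0.1223, 0.2086]
orientation: [-0.001, 0.683, 0.73, -0.0]
force: [0.1, 0.1, -1.7]
finger_gap: 0.679
gripper_force: 38.4
```

Emit:
{"api": "step_arm", "payload": {
  "steps": [
    {"travel": [0.2,0.02,0],"angular": [0,0,0],"jaw": 0.5},
    {"travel": [0.4,0.03,0],"angular": [0,0,0],"jaw": 0.5},
    {"travel": [0.6,0.04,0],"angular": [0,0,0.01],"jaw": 0.5},
    {"travel": [0.8,0.06,0],"angular": [0,0,0.01],"jaw": 0.5},
    {"travel": [1,0.07,0],"angular": [0,0,0.02],"jaw": 0.5}
  ]
}}

```text
time_s: 8.5
position: [0.4706, -0.0424, 0.2085]
orientation: [-0.001, 0.694, 0.72, -0.001]
force: [-0.4, 0.7, -1.6]
finger_gap: 0.683
gripper_force: 38.4
```

Emit:
{"api": "step_arm", "payload": {
  "steps": [
    {"travel": [0.2,0.01,0],"angular": [0,0,0],"jaw": 0.5},
    {"travel": [0.4,0.02,0],"angular": [0,0,0],"jaw": 0.5},
    {"travel": [0.6,0.03,0],"angular": [0,0,0.01],"jaw": 0.5},
    {"travel": [0.8,0.04,0],"angular": [0,0,0.01],"jaw": 0.5},
    {"travel": [1,0.05,0],"angular": [0,0,0.01],"jaw": 0.5}
  ]
}}

```text
time_s: 9.0
position: [0.4715, 0.0374, 0.2085]
orientation: [-0.001, 0.7, 0.714, -0.001]
force: [0.5, -1.2, -1.4]
finger_gap: 0.681
gripper_force: 38.4
```

Emit:
{"api": "step_arm", "payload": {
  "steps": [
    {"travel": [0.2,0.01,0],"angular": [0,0,0],"jaw": 0.5},
    {"travel": [0.4,0.02,0],"angular": [0,0,0],"jaw": 0.5},
    {"travel": [0.6,0.03,0],"angular": [0,0,0],"jaw": 0.5},
    {"travel": [0.8,0.04,0],"angular": [0,0,0],"jaw": 0.5},
    {"travel": [1,0.05,0],"angular": [0,0,0],"jaw": 0.5}
  ]
}}

```text
time_s: 9.5
position: [0.4739, 0.1172, 0.2085]
orientation: [-0.001, 0.7, 0.714, -0.001]
force: [0.7, -0.1, -0.4]
finger_gap: 0.681
gripper_force: 38.4
```

Run:
```python
from h import *
s=get_state();print(s['position'],s['time_s'],s['finger_gap'],s['force'])
plan([.475,.214,.21],91)
```

```text
[0.47385906 0.11720883 0.20850428] 9.5 0.6814939965546797 [ 0.65967001 -0.13968057 -0.37043664]
travel [ 0.605  0.019 -0.009] turn z 0.001
travel [ 0.605  0.018 -0.009] turn z 0.001
```

Emit:
{"api": "step_arm", "payload": {
  "steps": [
    {"travel": [0.2,0.01,0],"angular": [0,0,0],"jaw": 0.5},
    {"travel": [0.4,0.02,0],"angular": [0,0,0],"jaw": 0.5},
    {"travel": [0.6,0.03,0],"angular": [0,0,0],"jaw": 0.5},
    {"travel": [0.8,0.03,0],"angular": [0,0,0],"jaw": 0.5},
    {"travel": [1,0.03,0],"angular": [0,0,0],"jaw": 0.5}
  ]
}}

```text
time_s: 10.0
position: [0.4746, 0.197, 0.2085]
orientation: [-0.001, 0.7, 0.714, -0.001]
force: [0.1, 0.4, -1.4]
finger_gap: 0.679
gripper_force: 38.4
```

Emit:
{"api": "step_arm", "payload": {
  "steps": [
    {"travel": [0.1,0,0],"angular": [0,0,0],"jaw": 0.5},
    {"travel": [0.2,0,0.1],"angular": [0,0,0],"jaw": 0.5},
    {"travel": [0.21,0,0.2],"angular": [0,0,0],"jaw": 0.5},
    {"travel": [0.21,0,0.3],"angular": [0,0,0],"jaw": 0.5},
    {"travel": [0.21,0,0.3],"angular": [0,0,0],"jaw": 0.5}
  ]
}}

```text
time_s: 10.5
position: [0.4755, 0.2101, 0.1836]
orientation: [-0.0, 0.701, 0.713, -0.002]
force: [0.1, -0.1, -1.0]
finger_gap: 0.678
gripper_force: 38.4
```

Run:
```python
from h import *
s=get_state();print(s['position'],s['time_s'],s['finger_gap'],s['force'])
T=tool();f=grab_frame('wrist');save(f,'w2.png')
for n in ['paint_tin','battery','tray']:
    for m in mark_of(f,n)[:2]: print(n,m['score'],m['xy'],ray(f,m['xy'],.005,T))
```

```text
[0.47554028 0.2101326  0.18359633] 10.5 0.677790593493132 [ 0.1316389  -0.11706259 -1.03633585]
paint_tin 0.96 [437.9, 297.2] [0.58797288 0.12635008 0.005     ]
```

View pics/w2.png

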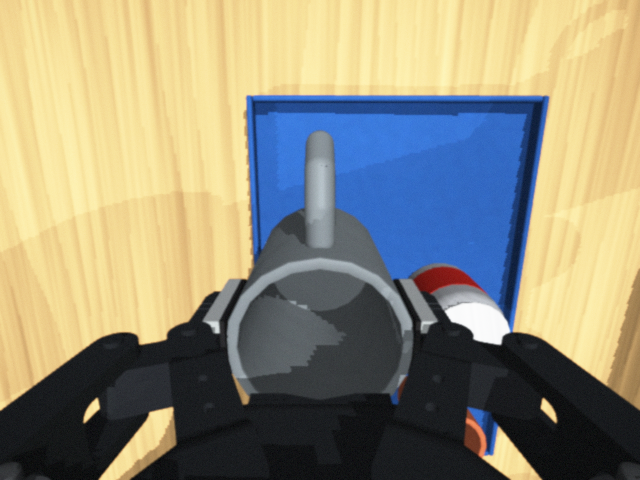

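The view shows the mug held upright with its handle at (320,140), inside the far tray wall at row 100. The paint tin at (470,300) is clear. Lowering.

Emit:
{"api": "step_arm", "payload": {
  "steps": [
    {"travel": [0,0,0.2],"angular": [0,0,0],"jaw": 0.5},
    {"travel": [0,0,0.4],"angular": [0,0,0],"jaw": 0.5},
    {"travel": [0,0,0.6],"angular": [0,0,0],"jaw": 0.5},
    {"travel": [0,0,0.8],"angular": [0,0,0],"jaw": 0.5},
    {"travel": [0,0,1],"angular": [0,0,0],"jaw": 0.5}
  ]
}}

```text
time_s: 11.2
position: [0.4771, 0.2118, 0.1056]
orientation: [0.0, 0.701, 0.713, 0.001]
force: [-0.0, -0.2, -0.7]
finger_gap: 0.676
gripper_force: 38.4
```

Emit:
{"api": "step_arm", "payload": {
  "steps": [
    {"travel": [0,0,0.2],"angular": [0,0,0],"jaw": 0.5},
    {"travel": [0,0,0.36],"angular": [0,0,0],"jaw": 0.5},
    {"travel": [0,0,0.5],"angular": [0,0,0],"jaw": 0.5},
    {"travel": [0,0,0.6],"angular": [0,0,0],"jaw": 0.5},
    {"travel": [0,0,0.66],"angular": [0,0,0],"jaw": 0.5}
  ]
}}

```text
time_s: 11.7
position: [0.4765, 0.2118, 0.0523]
orientation: [-0.0, 0.701, 0.713, -0.0]
force: [0.1, -0.7, -0.6]
finger_gap: 0.675
gripper_force: 38.4
```

Emit:
{"api": "step_arm", "payload": {
  "steps": [
    {"travel": [0,0,0.02],"angular": [0,0,0],"jaw": 0.5},
    {"travel": [0,0,0.04],"angular": [0,0,0],"jaw": 0.5},
    {"travel": [0,0,0.06],"angular": [0,0,0],"jaw": 0.5},
    {"travel": [0,0,0.075],"angular": [0,0,0],"jaw": 0.5},
    {"travel": [0,0,0.085],"angular": [0,0,0],"jaw": 0.5}
  ]
}}

```text
time_s: 12.2
position: [0.4767, 0.2119, 0.0462]
orientation: [0.0, 0.701, 0.713, 0.0]
force: [0.2, -0.9, -1.5]
finger_gap: 0.68
gripper_force: 38.4
```

Emit:
{"api": "step_arm", "payload": {
  "steps": [
    {"travel": [0,0,0.003],"angular": [0,0,0],"jaw": 0.5},
    {"travel": [0,0,0.006],"angular": [0,0,0],"jaw": 0.5},
    {"travel": [0,0,0.009],"angular": [0,0,0],"jaw": 0.5},
    {"travel": [0,0,0.012],"angular": [0,0,0],"jaw": 0.5},
    {"travel": [0,0,0.012],"angular": [0,0,0],"jaw": 0.5}
  ]
}}

```text
time_s: 12.7
position: [0.4765, 0.2119, 0.0451]
orientation: [-0.0, 0.701, 0.713, -0.0]
force: [0.9, 0.5, -1.5]
finger_gap: 0.682
gripper_force: 38.4
```

Still hanging free (force -1.5 N), so I feel for the floor.

Emit:
{"api": "step_arm", "payload": {
  "steps": [
    {"travel": [0,0,0.005],"angular": [0,0,0],"jaw": 0.5},
    {"travel": [0,0,0.01],"angular": [0,0,0],"jaw": 0.5},
    {"travel": [0,0,0.015],"angular": [0,0,0],"jaw": 0.5},
    {"travel": [0,0,0.015],"angular": [0,0,0],"jaw": 0.5},
    {"travel": [0,0,0.015],"angular": [0,0,0],"jaw": 0.5}
  ]
}}

```text
time_s: 13.2
position: [0.4766, 0.2119, 0.0447]
orientation: [0.0, 0.701, 0.713, 0.0]
force: [-1.7, -0.4, 5.2]
finger_gap: 0.677
gripper_force: 39.2
```

Emit:
{"api": "step_arm", "payload": {
  "steps": [
    {"travel": [0,0,0],"angular": [0,0,0],"jaw": 0.7},
    {"travel": [0,0,0],"angular": [0,0,0],"jaw": 0.76},
    {"travel": [0,0,0],"angular": [0,0,0],"jaw": 0.84},
    {"travel": [0,0,0],"angular": [0,0,0],"jaw": 0.92},
    {"travel": [0,0,0],"angular": [0,0,0],"jaw": 0.95}
  ]
}}

```text
time_s: 13.7
position: [0.4765, 0.2119, 0.0438]
orientation: [-0.0, 0.701, 0.713, -0.0]
force: [0.5, 0.1, -0.1]
finger_gap: 0.944
gripper_force: 0.0
```

Emit:
{"api": "step_arm", "payload": {
  "steps": [
    {"travel": [0,0,-0.1],"angular": [0,0,0],"jaw": 0.95},
    {"travel": [0,0,-0.3],"angular": [0,0,0],"jaw": 0.95},
    {"travel": [0,0,-0.5],"angular": [0,0,0],"jaw": 0.95},
    {"travel": [0,0,-0.75],"angular": [0,0,0],"jaw": 0.95},
    {"travel": [0,0,-1],"angular": [0,0,0],"jaw": 0.95}
  ]
}}

```text
time_s: 14.2
position: [0.4764, 0.212, 0.1251]
orientation: [0.0, 0.701, 0.713, 0.0]
force: [-0.0, 0.2, 0.3]
finger_gap: 0.951
gripper_force: 0.0
```

Emit:
{"api": "step_arm", "payload": {
  "steps": [
    {"travel": [0,0,-0.3],"angular": [0,0,0],"jaw": 0.95},
    {"travel": [0,0,-0.6],"angular": [0,0,0],"jaw": 0.95},
    {"travel": [0,0,-0.9],"angular": [0,0,0],"jaw": 0.95},
    {"travel": [0,0,-1],"angular": [0,0,0],"jaw": 0.95},
    {"travel": [0,0,-1],"angular": [0,0,0],"jaw": 0.95}
  ]
}}

```text
time_s: 14.7
position: [0.4773, 0.2124, 0.2053]
orientation: [0.001, 0.701, 0.713, 0.001]
force: [0.9, -0.4, 1.0]
finger_gap: 0.949
gripper_force: 0.0
```

Run:
```python
from h import *
s=get_state();print(s['position'],s['time_s'],s['finger_gap'],s['force'])
# nozzle: axis and spout from top image estimates
ax=np.array([.584,-.282]);
f=grab_frame('top')
im=f['frame'].astype(int)
o=lambda c:(310+c[0]/4,170+c[1]/4)
print('nut',ray(f,o((384,155)),.011),'headtop',ray(f,o((423,122)),.115),'tip end',ray(f,o((530,198)),.092))
c=[ray(f,o(p),.115)[:2] for p in [(410,80),(467,122),(437,167),(381,125)]];print(np.round(c,4),np.mean(c,0))
plan([.60,-.255,.25],-115+0)
plan([.60,-.255,.25],65)
```

```text
[0.47726916 0.21244236 0.20530201] 14.7 0.9487666450575053 [ 0.91012287 -0.35472715  0.97378554]
nut [ 0.58161681 -0.28406982  0.011     ] headtop [ 0.58064026 -0.28505943  0.115     ] tip end [ 0.54986213 -0.33877153  0.092     ]
[[ 0.5999 -0.2791]
 [ 0.581  -0.305 ]
 [ 0.5601 -0.2914]
 [ 0.5789 -0.266 ]] [ 0.57997698 -0.28539281]
travel [-0.837  0.206 -0.082] turn z -0.244
travel [-0.854 -0.123 -0.082] turn z -0.244
travel [-0.745 -0.434 -0.082] turn z -0.244
travel [-0.529 -0.681 -0.082] turn z -0.244
travel [-0.235 -0.83  -0.082] turn z -0.244
travel [ 0.093 -0.857 -0.082] turn z -0.244
travel [ 0.407 -0.76  -0.082] turn z -0.244
travel [-0.837  0.206 -0.082] turn z 0.041
travel [-0.822  0.26  -0.082] turn z 0.041
travel [-0.804  0.312 -0.082] turn z 0.041
travel [-0.782  0.364 -0.082] turn z 0.041
travel [-0.757  0.414 -0.082] turn z 0.041
travel [-0.728  0.462 -0.082] turn z 0.041
travel [-0.697  0.508 -0.082] turn z 0.041
```

Emit:
{"api": "step_arm", "payload": {
  "steps": [
    {"travel": [-0.2,0.05,-0.1],"angular": [0,0,0.01],"jaw": 0.9},
    {"travel": [-0.45,0.1,-0.2],"angular": [0,0,0.02],"jaw": 0.9},
    {"travel": [-0.7,0.16,-0.3],"angular": [0,0,0.03],"jaw": 0.9},
    {"travel": [-0.84,0.21,-0.4],"angular": [0,0,0.04],"jaw": 0.9},
    {"travel": [-0.84,0.21,-0.4],"angular": [0,0,0.04],"jaw": 0.9}
  ]
}}

```text
time_s: 15.25
position: [0.4961, 0.1419, 0.2364]
orientation: [0.001, 0.725, 0.689, 0.0]
force: [-0.5, 0.8, -0.3]
finger_gap: 0.896
gripper_force: 0.0
```

Emit:
{"api": "step_arm", "payload": {
  "steps": [
    {"travel": [-0.3,0.09,-0.05],"angular": [0,0,0.01],"jaw": 0.9},
    {"travel": [-0.6,0.18,-0.1],"angular": [0,0,0.03],"jaw": 0.9},
    {"travel": [-0.9,0.26,-0.15],"angular": [0,0,0.04],"jaw": 0.9},
    {"travel": [-1,0.32,-0.15],"angular": [0,0,0.06],"jaw": 0.9},
    {"travel": [-1,0.32,-0.15],"angular": [0,0,0.06],"jaw": 0.9}
  ]
}}

```text
time_s: 15.75
position: [0.5167, 0.0632, 0.2472]
orientation: [-0.0, 0.756, 0.655, -0.0]
force: [-0.2, 0.3, 0.5]
finger_gap: 0.901
gripper_force: 0.0
```

Emit:
{"api": "step_arm", "payload": {
  "steps": [
    {"travel": [-0.3,0.12,0],"angular": [0,0,0.01],"jaw": 0.9},
    {"travel": [-0.6,0.24,0],"angular": [0,0,0.03],"jaw": 0.9},
    {"travel": [-0.9,0.36,0],"angular": [0,0,0.05],"jaw": 0.9},
    {"travel": [-1,0.42,0],"angular": [0,0,0.07],"jaw": 0.9},
    {"travel": [-1,0.42,0],"angular": [0,0,0.07],"jaw": 0.9}
  ]
}}

```text
time_s: 16.25
position: [0.5389, -0.0209, 0.2474]
orientation: [-0.0, 0.79, 0.613, -0.0]
force: [-1.3, -0.1, 0.7]
finger_gap: 0.899
gripper_force: 0.0
```

Emit:
{"api": "step_arm", "payload": {
  "steps": [
    {"travel": [-0.3,0.15,0],"angular": [0,0,0.02],"jaw": 0.9},
    {"travel": [-0.6,0.3,0],"angular": [0,0,0.04],"jaw": 0.9},
    {"travel": [-0.9,0.45,0],"angular": [0,0,0.06],"jaw": 0.9},
    {"travel": [-1,0.55,0],"angular": [0,0,0.07],"jaw": 0.9},
    {"travel": [-1,0.55,0],"angular": [0,0,0.07],"jaw": 0.9}
  ]
}}

```text
time_s: 16.75
position: [0.562, -0.1115, 0.2473]
orientation: [0.0, 0.824, 0.567, -0.0]
force: [-0.7, 0.0, -0.6]
finger_gap: 0.904
gripper_force: 0.0
```

Run:
```python
from h import *
s=get_state();print(s['position'],s['time_s'])
plan([.59,-.268,.25],60)
```

```text
[ 0.56197377 -0.11145987  0.24733182] 16.75
travel [-0.852  0.513 -0.017] turn z 0.051
travel [-0.808  0.579 -0.017] turn z 0.051
```

Emit:
{"api": "step_arm", "payload": {
  "steps": [
    {"travel": [-0.3,0.17,0],"angular": [0,0,0.02],"jaw": 0.9},
    {"travel": [-0.6,0.34,0],"angular": [0,0,0.03],"jaw": 0.9},
    {"travel": [-0.85,0.51,0],"angular": [0,0,0.05],"jaw": 0.9},
    {"travel": [-0.85,0.51,0],"angular": [0,0,0.05],"jaw": 0.9},
    {"travel": [-0.85,0.51,0],"angular": [0,0,0.05],"jaw": 0.9}
  ]
}}

```text
time_s: 17.25
position: [0.5759, -0.1858, 0.2477]
orientation: [-0.001, 0.844, 0.537, 0.0]
force: [-0.6, 0.0, 0.1]
finger_gap: 0.902
gripper_force: 0.0
```

Emit:
{"api": "step_arm", "payload": {
  "steps": [
    {"travel": [-0.3,0.2,0],"angular": [0,0,0.02],"jaw": 0.9},
    {"travel": [-0.6,0.4,0],"angular": [0,0,0.03],"jaw": 0.9},
    {"travel": [-0.81,0.58,0],"angular": [0,0,0.05],"jaw": 0.9},
    {"travel": [-0.81,0.58,0],"angular": [0,0,0.05],"jaw": 0.9},
    {"travel": [-0.81,0.58,0],"angular": [0,0,0.05],"jaw": 0.9}
  ]
}}

```text
time_s: 17.75
position: [0.5908, -0.2626, 0.2478]
orientation: [-0.001, 0.864, 0.504, 0.001]
force: [0.7, 0.5, -0.5]
finger_gap: 0.902
gripper_force: 0.0
```

Run:
```python
from h import *
T=tool();print(T[:3,3],np.degrees(np.arctan2(T[1,0],T[0,0])))
f=grab_frame('wrist');save(f,'w3.png')
for n in ['nozzle']:
    for m in mark_of(f,n)[:3]: print(n,m['score'],m['xy'],ray(f,m['xy'],0,T))
print('exp headtop',proj(f,[.580,-.285,.115],T),'tip',proj(f,[.55,-.339,.092],T))
```

```text
[ 0.59079405 -0.26255821  0.24782628] 60.55742851677068
nozzle 0.72 [324.4, 219.6] [ 0.58233795 -0.28736469  0.        ]
exp headtop [321.92140438 252.09901256] tip [322.19440673 310.17200149]
```

View pics/w3.png

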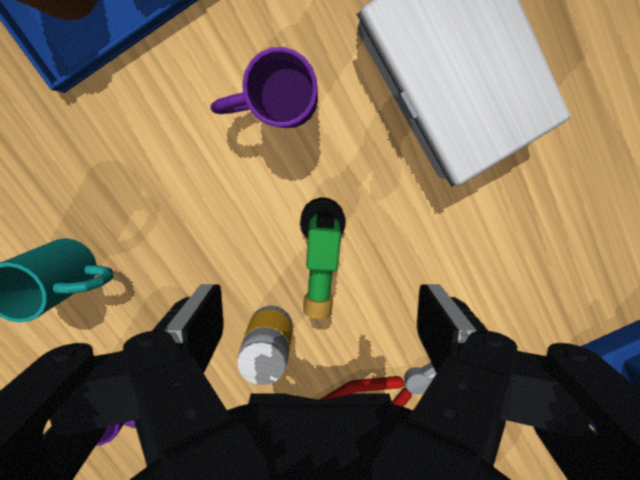

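Wrist view: the nozzle's nut is at (323,220), its head at (323,249) and its brass tip at (317,308), so the spout is about 5° off tool x. The oil tin at (265,345) and the purple mug at (280,88) stay clear of the fingers.

Emit:
{"api": "step_arm", "payload": {
  "steps": [
    {"travel": [-0.1,0.02,0.2],"angular": [0,0,0.03],"jaw": 0.75},
    {"travel": [-0.2,0.04,0.4],"angular": [0,0,0.062],"jaw": 0.75},
    {"travel": [-0.3,0.04,0.6],"angular": [0,0,0.062],"jaw": 0.75},
    {"travel": [-0.3,0.04,0.8],"angular": [0,0,0.062],"jaw": 0.75},
    {"travel": [-0.3,0.04,0.8],"angular": [0,0,0.062],"jaw": 0.75}
  ]
}}

```text
time_s: 18.35
position: [0.5798, -0.2847, 0.1815]
orientation: [-0.003, 0.887, 0.462, -0.001]
force: [-0.1, 0.7, 0.3]
finger_gap: 0.753
gripper_force: 0.0
```

Run:
```python
from h import *
T=tool();print(T[:3,3],np.degrees(np.arctan2(T[1,0],T[0,0])))
f=grab_frame('wrist');save(f,'w4.png')
plan([.582,-.285,.075],55)
```

```text
[ 0.57984159 -0.2847463   0.18154262] 54.976773894759084
travel [0.004 0.006 0.676] turn z -0.0
travel [0.004 0.006 0.676] turn z -0.0
```

View pics/w4.png

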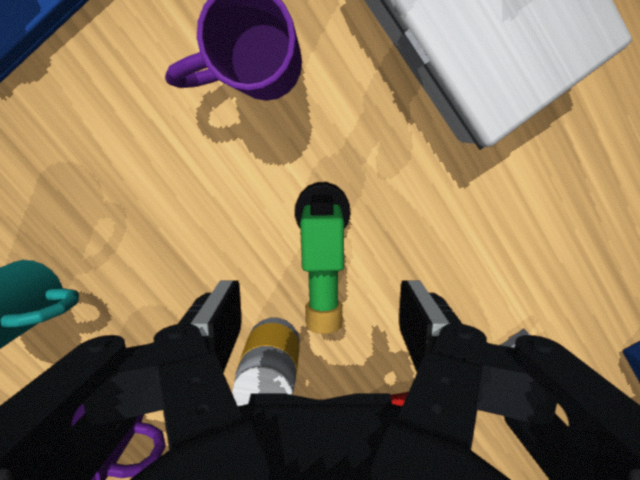

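Aligned: the head at (322,238) is midway between the fingers, and the tip at (323,318) is straight below it. Descend and grip.

Emit:
{"api": "step_arm", "payload": {
  "steps": [
    {"travel": [0,0.02,0.15],"angular": [0,0,0],"jaw": 0.75},
    {"travel": [0,0.02,0.3],"angular": [0,0,0],"jaw": 0.75},
    {"travel": [0,0.02,0.45],"angular": [0,0,0],"jaw": 0.75},
    {"travel": [0,0.02,0.6],"angular": [0,0,0],"jaw": 0.75},
    {"travel": [0,0.02,0.75],"angular": [0,0,0],"jaw": 0.75}
  ]
}}

```text
time_s: 18.9
position: [0.5824, -0.288, 0.1226]
orientation: [-0.0, 0.888, 0.461, -0.0]
force: [0.2, -0.0, 1.1]
finger_gap: 0.751
gripper_force: 0.0
```

Emit:
{"api": "step_arm", "payload": {
  "steps": [
    {"travel": [0,0,0.15],"angular": [0,0,0],"jaw": 0.75},
    {"travel": [0,0,0.3],"angular": [0,0,0],"jaw": 0.75},
    {"travel": [0,0,0.45],"angular": [0,0,0],"jaw": 0.75},
    {"travel": [0,0,0.58],"angular": [0,0,0],"jaw": 0.75},
    {"travel": [0,0,0.58],"angular": [0,0,0],"jaw": 0.7}
  ]
}}

```text
time_s: 19.4
position: [0.5812, -0.2875, 0.0752]
orientation: [-0.002, 0.888, 0.461, -0.001]
force: [-0.5, -0.8, -0.8]
finger_gap: 0.699
gripper_force: 0.0
```

Emit:
{"api": "step_arm", "payload": {
  "grip_force": 30,
  "steps": [
    {"travel": [0,0,0],"angular": [0,0,0],"jaw": 0.6},
    {"travel": [0,0,0],"angular": [0,0,0],"jaw": 0.5},
    {"travel": [0,0,0],"angular": [0,0,0],"jaw": 0.4},
    {"travel": [0,0,0],"angular": [0,0,0],"jaw": 0.35},
    {"travel": [0,0,0],"angular": [0,0,0],"jaw": 0.3}
  ]
}}

```text
time_s: 19.9
position: [0.5829, -0.2881, 0.078]
orientation: [0.0, 0.888, 0.461, 0.0]
force: [-0.5, 0.7, 1.3]
finger_gap: 0.302
gripper_force: 12.0
```

Emit:
{"api": "step_arm", "payload": {
  "steps": [
    {"travel": [0,0,0],"angular": [0,0,0],"jaw": 0.2},
    {"travel": [0,0,0],"angular": [0,0,0],"jaw": 0.15},
    {"travel": [0,0,0],"angular": [0,0,0],"jaw": 0.15},
    {"travel": [0,0,0],"angular": [0,0,0],"jaw": 0.15},
    {"travel": [0,0,0],"angular": [0,0,0],"jaw": 0.15}
  ]
}}

```text
time_s: 20.4
position: [0.583, -0.2881, 0.0781]
orientation: [0.0, 0.888, 0.461, 0.0]
force: [-0.3, 0.6, 4.3]
finger_gap: 0.306
gripper_force: 30.4
```

Emit:
{"api": "step_arm", "payload": {
  "steps": [
    {"travel": [0,0,-0.1],"angular": [0,0,0],"jaw": 0.15},
    {"travel": [0,0,-0.3],"angular": [0,0,0],"jaw": 0.15},
    {"travel": [0,0,-0.5],"angular": [0,0,0],"jaw": 0.15},
    {"travel": [0,0,-0.75],"angular": [0,0,0],"jaw": 0.15},
    {"travel": [0,0,-1],"angular": [0,0,0],"jaw": 0.15}
  ]
}}

```text
time_s: 20.9
position: [0.5819, -0.2881, 0.1574]
orientation: [-0.001, 0.888, 0.46, -0.001]
force: [0.6, 0.6, -1.3]
finger_gap: 0.3
gripper_force: 29.7
```

Emit:
{"api": "step_arm", "payload": {
  "steps": [
    {"travel": [0,0,-0.2],"angular": [0,0,0],"jaw": 0.15},
    {"travel": [0,0,-0.4],"angular": [0,0,0],"jaw": 0.15},
    {"travel": [0,0,-0.6],"angular": [0,0,0],"jaw": 0.15},
    {"travel": [0,0,-0.8],"angular": [0,0,0],"jaw": 0.15},
    {"travel": [0,0,-1],"angular": [0,0,0],"jaw": 0.15}
  ]
}}

```text
time_s: 21.4
position: [0.5821, -0.2882, 0.2375]
orientation: [-0.0, 0.888, 0.46, -0.001]
force: [0.7, -0.1, -1.9]
finger_gap: 0.299
gripper_force: 29.8
```

Run:
```python
from h import *
s=get_state();print(s['position'],s['time_s'],s['finger_gap'],s['joint_positions'])
plan([.60,.235,.25],225-.01,n=7)
```

```text
[ 0.58212523 -0.28817097  0.23752492] 21.4 0.2988039354899922 [ 0.60353897  0.53939994 -0.28968136  1.17854157  0.14863429  1.44502581
 -0.27971859]
travel [ 0.782 -0.512 -0.022] turn z -0.27
travel [ 0.924 -0.145 -0.022] turn z -0.27
travel [ 0.901  0.248 -0.022] turn z -0.27
travel [ 0.719  0.597 -0.022] turn z -0.27
travel [ 0.409  0.84  -0.022] turn z -0.27
travel [ 0.027  0.934 -0.022] turn z -0.27
travel [-0.36   0.863 -0.022] turn z -0.27
```

Emit:
{"api": "step_arm", "payload": {
  "steps": [
    {"travel": [0.1,-0.07,-0.03],"angular": [0,0,-0.04],"jaw": 0.15},
    {"travel": [0.25,-0.17,-0.05],"angular": [0,0,-0.09],"jaw": 0.15},
    {"travel": [0.42,-0.28,-0.08],"angular": [0,0,-0.15],"jaw": 0.15},
    {"travel": [0.6,-0.4,-0.1],"angular": [0,0,-0.21],"jaw": 0.15},
    {"travel": [0.78,-0.51,-0.12],"angular": [0,0,-0.27],"jaw": 0.15}
  ]
}}

```text
time_s: 21.9
position: [0.5847, -0.2131, 0.2466]
orientation: [-0.0, 0.77, 0.638, -0.0]
force: [0.8, 0.1, -0.8]
finger_gap: 0.305
gripper_force: 29.7
```

Emit:
{"api": "step_arm", "payload": {
  "steps": [
    {"travel": [0.18,-0.03,0],"angular": [0,0,-0.05],"jaw": 0.15},
    {"travel": [0.36,-0.06,0],"angular": [0,0,-0.11],"jaw": 0.15},
    {"travel": [0.54,-0.09,0],"angular": [0,0,-0.16],"jaw": 0.15},
    {"travel": [0.73,-0.12,0],"angular": [0,0,-0.22],"jaw": 0.15},
    {"travel": [0.92,-0.15,0],"angular": [0,0,-0.27],"jaw": 0.15}
  ]
}}

```text
time_s: 22.4
position: [0.5869, -0.1388, 0.2466]
orientation: [-0.0, 0.618, 0.786, -0.0]
force: [0.1, 0.5, -1.2]
finger_gap: 0.3
gripper_force: 29.7
```

Emit:
{"api": "step_arm", "payload": {
  "steps": [
    {"travel": [0.18,0.05,0],"angular": [0,0,-0.05],"jaw": 0.15},
    {"travel": [0.36,0.1,0],"angular": [0,0,-0.11],"jaw": 0.15},
    {"travel": [0.54,0.15,0],"angular": [0,0,-0.16],"jaw": 0.15},
    {"travel": [0.72,0.2,0],"angular": [0,0,-0.22],"jaw": 0.15},
    {"travel": [0.9,0.25,0],"angular": [0,0,-0.27],"jaw": 0.15}
  ]
}}

```text
time_s: 22.9
position: [0.5897, -0.0641, 0.2466]
orientation: [-0.0, 0.439, 0.898, -0.0]
force: [0.5, -0.2, -0.8]
finger_gap: 0.299
gripper_force: 29.7
```

Emit:
{"api": "step_arm", "payload": {
  "steps": [
    {"travel": [0.14,0.12,0],"angular": [0,0,-0.05],"jaw": 0.15},
    {"travel": [0.29,0.24,0],"angular": [0,0,-0.11],"jaw": 0.15},
    {"travel": [0.43,0.36,0],"angular": [0,0,-0.16],"jaw": 0.15},
    {"travel": [0.58,0.48,0],"angular": [0,0,-0.22],"jaw": 0.15},
    {"travel": [0.72,0.6,0],"angular": [0,0,-0.27],"jaw": 0.15}
  ]
}}

```text
time_s: 23.4
position: [0.5924, 0.0108, 0.2466]
orientation: [-0.0, 0.24, 0.971, -0.0]
force: [0.6, 0.5, -1.6]
finger_gap: 0.299
gripper_force: 29.7
```

Run:
```python
from h import *
s=get_state();print(s['position'],s['time_s'],s['finger_gap'],s['joint_positions'])
plan([.60,.235,.25],225-.01,n=4)
```

```text
[0.59235728 0.01082145 0.24660112] 23.4 0.299261597401335 [ 0.41533994  0.48159656 -0.71248396  1.33788015  0.31074568  1.43509804
  0.80413643]
travel [ 0.305  0.631 -0.011] turn z -0.202
travel [ 0.093  0.695 -0.011] turn z -0.202
travel [-0.128  0.689 -0.011] turn z -0.202
travel [-0.337  0.615 -0.011] turn z -0.202
```

Emit:
{"api": "step_arm", "payload": {
  "steps": [
    {"travel": [0.06,0.12,0],"angular": [0,0,-0.04],"jaw": 0.15},
    {"travel": [0.12,0.25,0],"angular": [0,0,-0.08],"jaw": 0.15},
    {"travel": [0.18,0.38,0],"angular": [0,0,-0.12],"jaw": 0.15},
    {"travel": [0.24,0.5,0],"angular": [0,0,-0.16],"jaw": 0.15},
    {"travel": [0.3,0.63,0],"angular": [0,0,-0.2],"jaw": 0.15}
  ]
}}

```text
time_s: 23.9
position: [0.5949, 0.0661, 0.2466]
orientation: [-0.0, 0.086, 0.996, -0.0]
force: [0.6, -0.5, -0.1]
finger_gap: 0.302
gripper_force: 29.7
```

Emit:
{"api": "step_arm", "payload": {
  "steps": [
    {"travel": [0.02,0.14,0],"angular": [0,0,-0.04],"jaw": 0.15},
    {"travel": [0.04,0.28,0],"angular": [0,0,-0.08],"jaw": 0.15},
    {"travel": [0.06,0.42,0],"angular": [0,0,-0.12],"jaw": 0.15},
    {"travel": [0.08,0.56,0],"angular": [0,0,-0.16],"jaw": 0.15},
    {"travel": [0.09,0.7,0],"angular": [0,0,-0.2],"jaw": 0.15}
  ]
}}

```text
time_s: 24.4
position: [0.5975, 0.1227, 0.2466]
orientation: [-0.001, -0.071, 0.997, -0.0]
force: [-0.0, -0.3, -0.7]
finger_gap: 0.299
gripper_force: 29.7
```

Emit:
{"api": "step_arm", "payload": {
  "steps": [
    {"travel": [-0.03,0.14,0],"angular": [0,0,-0.04],"jaw": 0.15},
    {"travel": [-0.05,0.28,0],"angular": [0,0,-0.08],"jaw": 0.15},
    {"travel": [-0.08,0.42,0],"angular": [0,0,-0.12],"jaw": 0.15},
    {"travel": [-0.1,0.55,0],"angular": [0,0,-0.16],"jaw": 0.15},
    {"travel": [-0.13,0.69,0],"angular": [0,0,-0.2],"jaw": 0.15}
  ]
}}

```text
time_s: 24.9
position: [0.6003, 0.1786, 0.2465]
orientation: [-0.001, -0.226, 0.974, -0.0]
force: [-0.3, 0.2, -0.7]
finger_gap: 0.299
gripper_force: 29.7
```

Emit:
{"api": "step_arm", "payload": {
  "steps": [
    {"travel": [-0.07,0.12,0],"angular": [0,0,-0.04],"jaw": 0.15},
    {"travel": [-0.14,0.25,0],"angular": [0,0,-0.08],"jaw": 0.15},
    {"travel": [-0.21,0.38,0],"angular": [0,0,-0.12],"jaw": 0.15},
    {"travel": [-0.28,0.5,0],"angular": [0,0,-0.16],"jaw": 0.15},
    {"travel": [-0.34,0.62,0],"angular": [0,0,-0.2],"jaw": 0.15}
  ]
}}

```text
time_s: 25.4
position: [0.6031, 0.2352, 0.2464]
orientation: [-0.001, -0.376, 0.927, -0.0]
force: [0.3, -0.9, -1.0]
finger_gap: 0.301
gripper_force: 29.7
```

Run:
```python
from h import *
s=get_state();print(s['position'],s['time_s'],s['finger_gap'],s['joint_positions'])
f=grab_frame('scene');save(f,'s2.png')
plan([.60,.235,.19],225-.01,n=1)
```

```text
[0.60309873 0.23520889 0.24641044] 25.4 0.3008367606545621 [ 0.10195818  0.67786726 -0.95604622  1.15286313  0.53812912  1.55765825
  1.60031278]
travel [ 0.045 -0.008  0.704] turn z -0.006
```

View pics/s2.png

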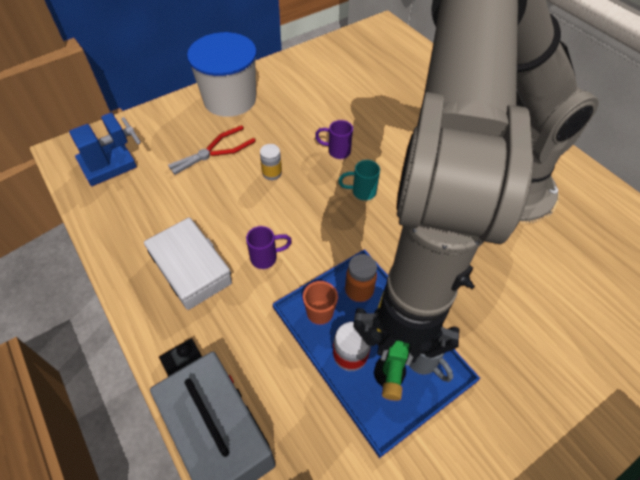

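The scene view shows the nozzle held upright at (397,370) over the free place, and the mug standing at (425,360). All the bystanders are unmoved. Lowering.

Emit:
{"api": "step_arm", "payload": {
  "steps": [
    {"travel": [0.02,0,0.15],"angular": [0,0,0],"jaw": 0.15},
    {"travel": [0.04,0,0.35],"angular": [0,0,0],"jaw": 0.15},
    {"travel": [0.04,0,0.55],"angular": [0,0,0],"jaw": 0.15},
    {"travel": [0.04,0,0.75],"angular": [0,0,0],"jaw": 0.15},
    {"travel": [0.04,0,0.95],"angular": [0,0,0],"jaw": 0.15}
  ]
}}

```text
time_s: 25.95
position: [0.6007, 0.231, 0.1692]
orientation: [-0.001, -0.373, 0.928, -0.001]
force: [0.1, -0.6, -0.9]
finger_gap: 0.303
gripper_force: 29.8
```

Emit:
{"api": "step_arm", "payload": {
  "steps": [
    {"travel": [0,0,0.2],"angular": [0,0,0],"jaw": 0.15},
    {"travel": [0,0,0.4],"angular": [0,0,0],"jaw": 0.15},
    {"travel": [0,0,0.6],"angular": [0,0,0],"jaw": 0.15},
    {"travel": [0,0,0.8],"angular": [0,0,0],"jaw": 0.15},
    {"travel": [0,0,0.92],"angular": [0,0,0],"jaw": 0.15}
  ]
}}

```text
time_s: 26.45
position: [0.6001, 0.2326, 0.0954]
orientation: [-0.001, -0.375, 0.927, -0.0]
force: [-1.1, -0.2, -1.4]
finger_gap: 0.301
gripper_force: 29.8
```

Emit:
{"api": "step_arm", "payload": {
  "steps": [
    {"travel": [0,0,0.01],"angular": [0,0,0],"jaw": 0.15},
    {"travel": [0,0,0.02],"angular": [0,0,0],"jaw": 0.15},
    {"travel": [0,0,0.03],"angular": [0,0,0],"jaw": 0.15},
    {"travel": [0,0,0.04],"angular": [0,0,0],"jaw": 0.15},
    {"travel": [0,0,0.05],"angular": [0,0,0],"jaw": 0.15}
  ]
}}

```text
time_s: 26.95
position: [0.6011, 0.2334, 0.0942]
orientation: [0.001, -0.375, 0.927, -0.0]
force: [-0.6, 0.0, -0.1]
finger_gap: 0.299
gripper_force: 29.7
```

Emit:
{"api": "step_arm", "payload": {
  "steps": [
    {"travel": [0,0,0.02],"angular": [0,0,0],"jaw": 0.15},
    {"travel": [0,0,0.04],"angular": [0,0,0],"jaw": 0.15},
    {"travel": [0,0,0.06],"angular": [0,0,0],"jaw": 0.15},
    {"travel": [0,0,0.06],"angular": [0,0,0],"jaw": 0.15},
    {"travel": [0,0,0.06],"angular": [0,0,0],"jaw": 0.15}
  ]
}}

```text
time_s: 27.45
position: [0.6006, 0.2331, 0.0886]
orientation: [-0.0, -0.375, 0.927, 0.0]
force: [-0.2, -0.1, -0.9]
finger_gap: 0.306
gripper_force: 29.7
```

Emit:
{"api": "step_arm", "payload": {
  "steps": [
    {"travel": [0,0,0.01],"angular": [0,0,0],"jaw": 0.15},
    {"travel": [0,0,0.02],"angular": [0,0,0],"jaw": 0.15},
    {"travel": [0,0,0.03],"angular": [0,0,0],"jaw": 0.15},
    {"travel": [0,0,0.03],"angular": [0,0,0],"jaw": 0.15},
    {"travel": [0,0,0.03],"angular": [0,0,0],"jaw": 0.15}
  ]
}}

```text
time_s: 27.95
position: [0.6007, 0.2331, 0.0863]
orientation: [-0.0, -0.375, 0.927, -0.0]
force: [-0.3, 0.4, -1.0]
finger_gap: 0.299
gripper_force: 29.7
```

Emit:
{"api": "step_arm", "payload": {
  "steps": [
    {"travel": [0,0,0.01],"angular": [0,0,0],"jaw": 0.15},
    {"travel": [0,0,0.02],"angular": [0,0,0],"jaw": 0.15},
    {"travel": [0,0,0.025],"angular": [0,0,0],"jaw": 0.15},
    {"travel": [0,0,0.025],"angular": [0,0,0],"jaw": 0.15},
    {"travel": [0,0,0.025],"angular": [0,0,0],"jaw": 0.15}
  ]
}}

```text
time_s: 28.45
position: [0.6007, 0.2331, 0.0843]
orientation: [-0.0, -0.375, 0.927, -0.0]
force: [-0.3, -0.4, -1.2]
finger_gap: 0.302
gripper_force: 29.7
```

Emit:
{"api": "step_arm", "payload": {
  "steps": [
    {"travel": [0,0,0.005],"angular": [0,0,0],"jaw": 0.15},
    {"travel": [0,0,0.01],"angular": [0,0,0],"jaw": 0.15},
    {"travel": [0,0,0.01],"angular": [0,0,0],"jaw": 0.15},
    {"travel": [0,0,0.01],"angular": [0,0,0],"jaw": 0.15},
    {"travel": [0,0,0.01],"angular": [0,0,0],"jaw": 0.15}
  ]
}}

```text
time_s: 28.95
position: [0.6007, 0.2331, 0.0835]
orientation: [0.0, -0.375, 0.927, -0.0]
force: [-0.0, 0.0, -1.3]
finger_gap: 0.3
gripper_force: 29.7
```

Emit:
{"api": "step_arm", "payload": {
  "steps": [
    {"travel": [0,0,0.003],"angular": [0,0,0],"jaw": 0.15},
    {"travel": [0,0,0.006],"angular": [0,0,0],"jaw": 0.15},
    {"travel": [0,0,0.01],"angular": [0,0,0],"jaw": 0.15},
    {"travel": [0,0,0.01],"angular": [0,0,0],"jaw": 0.15},
    {"travel": [0,0,0.01],"angular": [0,0,0],"jaw": 0.15}
  ]
}}

```text
time_s: 29.45
position: [0.6008, 0.2332, 0.0831]
orientation: [0.0, -0.375, 0.927, -0.0]
force: [-1.1, -0.7, 2.8]
finger_gap: 0.3
gripper_force: 30.1
```

Emit:
{"api": "step_arm", "payload": {
  "steps": [
    {"travel": [0,0,0],"angular": [0,0,0],"jaw": 0.32},
    {"travel": [0,0,0],"angular": [0,0,0],"jaw": 0.38},
    {"travel": [0,0,0],"angular": [0,0,0],"jaw": 0.46},
    {"travel": [0,0,0],"angular": [0,0,0],"jaw": 0.55},
    {"travel": [0,0,0],"angular": [0,0,0],"jaw": 0.6}
  ]
}}

```text
time_s: 29.95
position: [0.6007, 0.2331, 0.0826]
orientation: [-0.0, -0.375, 0.927, 0.0]
force: [0.3, -1.2, -1.0]
finger_gap: 0.599
gripper_force: 0.0
```

Emit:
{"api": "step_arm", "payload": {
  "steps": [
    {"travel": [0,0,-0.1],"angular": [0,0,0],"jaw": 0.6},
    {"travel": [0,0,-0.3],"angular": [0,0,0],"jaw": 0.6},
    {"travel": [0,0,-0.5],"angular": [0,0,0],"jaw": 0.6},
    {"travel": [0,0,-0.75],"angular": [0,0,0],"jaw": 0.6},
    {"travel": [0,0,-1],"angular": [0,0,0],"jaw": 0.6}
  ]
}}

```text
time_s: 30.45
position: [0.6011, 0.2336, 0.1654]
orientation: [0.001, -0.375, 0.927, 0.0]
force: [0.5, -0.2, 0.3]
finger_gap: 0.597
gripper_force: 0.0
```

Emit:
{"api": "step_arm", "payload": {
  "steps": [
    {"travel": [0,0,-0.2],"angular": [0,0,0],"jaw": 0.6},
    {"travel": [0,0,-0.5],"angular": [0,0,0],"jaw": 0.6},
    {"travel": [0,0,-0.8],"angular": [0,0,0],"jaw": 0.6},
    {"travel": [0,0,-1],"angular": [0,0,0],"jaw": 0.6},
    {"travel": [0,0,-1],"angular": [0,0,0],"jaw": 0.6}
  ]
}}

```text
time_s: 30.95
position: [0.6018, 0.2349, 0.2477]
orientation: [0.004, -0.375, 0.927, 0.001]
force: [-0.2, -0.2, 1.5]
finger_gap: 0.603
gripper_force: 0.0
```

Emit:
{"api": "step_arm", "payload": {
  "steps": [
    {"travel": [0.2,0,-0.2],"angular": [0,0,0],"jaw": 0.6},
    {"travel": [0.4,0,-0.3],"angular": [0,0,0],"jaw": 0.6},
    {"travel": [0.7,0,-0.3],"angular": [0,0,0],"jaw": 0.6},
    {"travel": [1,0,-0.3],"angular": [0,0,0],"jaw": 0.6},
    {"travel": [1,0,-0.3],"angular": [0,0,0],"jaw": 0.6}
  ]
}}

```text
time_s: 31.45
position: [0.5416, 0.175, 0.2667]
orientation: [-0.001, -0.374, 0.927, -0.002]
force: [0.1, -0.2, -0.1]
finger_gap: 0.6
gripper_force: 0.0
```

Run:
```python
from h import *
s=get_state();print(s['position'],s['time_s'],s['finger_gap'],s['force'])
f=grab_frame('scene');g=grab_frame('top')
a=f['frame'][220:460,260:500];b=g['frame'][150:310,100:320]
im=np.hstack([cv2.resize(a,(400,400)),cv2.resize(b,(400,290)).__array__() if 0 else np.vstack([cv2.resize(b,(400,290)),np.zeros((110,400,3),np.uint8)])])
cv2.imwrite('pics/fin.png',im[...,::-1])
for n,h in [('jar',.005),('paint_tin',.005),('battery',.005),('flowerpot',.005),('oil_tin',0)]:
    for m in mark_of(f,n)[:1]: print(n,m['score'],np.round(ray(f,m['xy'],h),3))
```

```text
[0.54164694 0.1750239  0.2667197 ] 31.45 0.6004919463442215 [ 0.13456838 -0.22448388 -0.10187572]
jar 0.83 [0.477 0.026 0.005]
paint_tin 0.56 [0.586 0.12  0.005]
battery 0.78 [0.491 0.123 0.005]
flowerpot 0.86 [0.582 0.021 0.005]
oil_tin 0.84 [ 0.459 -0.362  0.   ]
```

View pics/fin.png

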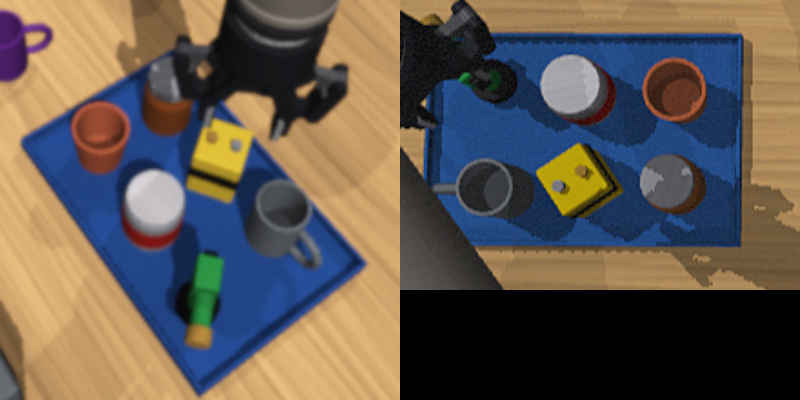

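The final view shows the mug at (280,215) and the nozzle at (205,295), both upright on the tray floor. They're clear of each other and of the bystanders, and the robot is touching nothing.

```bash
python3 -c "
from cell import job_done
print(job_done())"
```

```text
the job is handed in; nothing more can be done
None
```

The grey mug and the green nozzle stand upright on the tray's floor in the two free places; I saw no contact with anything else, and the job was handed in at about 31 s of the 67 s allowed.

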